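# Clear an oversize jar from the vial feed chute

## Robot

A 6-joint arm with a two-finger parallel gripper is mounted at the origin on the work surface. World frame = base frame: x ahead of the robot, y to its left, z up, the work surface at z = 0. Lengths are in mm, angles in rad, forces in N, time in s.
With the tool pointing down it reaches from about 350 to 1000 mm from the base axis. Payload 7.1 kg.
Tool frame: the origin (TCP) lies between the finger pads; the fingertips stand 11 mm ahead of it and the grasp point (between the pads) lies 8 mm behind it; z points along the fingers, y is the line along which they close (so a half turn about z gives the same grasp; the last joint's range is limited). The gripper opens to 85 mm and grips with 20 to 120 N. Pads are 22 mm wide; open, the fingers measure 114 mm over their backs; the gripper's body (76 mm by 85 mm) begins 54 mm behind the grasp point. The pads swing forward as they close: fully open they stand 13 mm farther back than shut.
Start: joints at [1.309, 0.423, 1.63, -0, 1.089, -0.019], TCP at [150.232, 606.659, 242.319] pointing down, gripper open.
Joint ranges: [-3, 3], [-0.9, 2.11], [0.09, 2.58], [-1.31, 4.45], [0.11, 2.69], [-2.54, 2.54]. Speed limits (rad/s): [2.39, 2.39, 3.01, 3.14, 3.14, 3.14].

## Interface

Orientations are given as a rotation vector (axis times angle).
In Python, from bench import move_pose, line_to, move_joints, gripper_to, pause, inverse_kinematics, observe, get_image, Unreachable, job_done, find_in, spot_point gives the robot as it stands. Calls block until the motion is done:
- move_pose(position, orientation): joint-space move of the TCP to a pose.
- line_to(position, vel=150, attitude=None, threshold=None): straight line of the TCP; attitude=None keeps the orientation; vel is the mean speed in mm/s. With threshold (N) it stops when the force on the tool has changed by that much, and returns True; else False.
- move_joints(angles): joint-space move.
- gripper_to(opening, grip_force=None): finger opening in mm; grip_force is the grip in N (None keeps the last); returns when the fingers have stopped.
- pause(seconds).
- inverse_kinematics(position, orientation): joint angles nearest the present ones, or None.
- observe(): the state.
- get_image(name): name is "side" or "top"; returns a dict with "frame" (420x560x3 uint8, blue, green, red), "intrinsics" (3x3 intrinsics, pixels), "k1" (the pictures are not rectified: a ray, as slopes to the right and down, at radius r is drawn at 1 + k1 r^2 times it, then the intrinsics apply), "extrinsics" (4x4, takes a point from camera to world coordinates). Camera axes: x right, y up, looking along -z (the intrinsics and any distortion apply to the point x, -y, -z); pixel columns grow to the right and rows downward; lengths in mm; the calibration is good to about 2 mm. A picture is of the moment at which its call begins. There is no depth.
A pose or a line that the arm cannot do raises Unreachable and nothing moves.
- job_done(): hands the job in; it is judged then, once.
Trained networks look in a picture, given as the dict that the camera call returned (one of the last four; its "shot" number tells which), for a name from the list of things; names that differ only in an ending like _2 or _b are one class to them, and where a whole thing is asked for, a point or a joint stands for the part that bears it (a point fixed in the world has none). Each returns a list of dicts, best first, with "score" (0 to 1); they miss things now and then, are a little off and sometimes report something else, mostly with a low value. They report only what shows in the picture. A call takes as long as a camera call.
- find_in(picture, query): "centre" ([row, column] in pixels, amid what is visible of it).
- spot_point(picture, query): "centre" ([row, column] in pixels: a listed point, or the origin of a listed thing).
The state is a dict: "time": time; "q": joint angles; "qd": joint speeds; "joint_torque": joint torques, N m; "eef_pos": TCP position; "tcp_rot": TCP orientation; "ft_force": force on the tool from outside, world axes, zero at the start; "moment": the same for the moment, N m; "opening": finger opening in mm; "finger_force": force on a finger pad.
Only numpy, scipy, OpenCV 4.12 (cv2) and the standard library are available. Lean on these libraries where they do the work, as an engineer would, in place of code of your own. Each camera call takes 0.05 s, during which the arm holds its last target. There are 200 camera calls.

## Task

A jar that is too big for the vial feeder has lodged in the throat at the low end of the chute, under the two keeper lips. Nudge it back up the chute until it is clear of the lips, without shifting the small vial queued above it or knocking the sensor bridge, then lift it out and lay it gently on its side, without dropping it, in the empty compartment of the steel reject tray. Leave everything else where it stands.

Things in the scene. Friction and masses are not known exactly. Their poses are not given: they have to be found in the camera images.
- jar: the lodged oversize jar: amber glass, paper label, white screw cap; a plain cylinder 44 mm in diameter, 62 mm long over all, 60 to 125 g, balanced at its centre. Origin there, x axis along the jar from base to cap. It starts lying in the chute between the lip walls, base downhill, cap uphill (x axis up the slope)
- jar_base (a point): centre of the jar's flat base (its downhill end), 31 mm from the jar's centre
- feeder: stainless feed chute on a grey drive unit and base plate 290 x 130 x 12 mm, fixed. Origin on the table under the plate's middle; x axis level, in the chute's uphill direction (roughly the robot's left, +y), z up. The chute floor is flat across, 56 mm wide, and climbs at 20 degrees towards +x. Friction holds a jar or vial where it is left on it
- throat (a point): point on the floor's centre line at the throat: distances up the slope count from here, and the jar's base starts 6 mm up. Tapering cheeks 34 mm high (from 15 mm up to 19 mm down the slope) narrow the chute to 33 mm at its open low end; the floor ends 25 mm down the slope. Nothing stands above the chute downhill of 3 mm up
- lip_end (a point): point on the floor's centre line at the uphill end of the lips, 59 mm up the slope. From 3 to 59 mm, walls 42 mm high carry two inward lips (underside 38 mm off the floor) with a 34 mm slot between: the jar cannot be lifted there, but a fingertip can follow it through the slot. Farther up only guide walls 6 mm high, outer faces 55 mm apart. The jar is free when its base is past this point
- bridge_edge (a point): middle of the lower downhill edge of the sensor bridge: a white box over the chute from 122 to 164 mm up the slope, underside 110 mm off the chute floor (square to it), 30 mm thick, top up to 250 mm above the table, on two posts 132 mm apart. A hand upright over the freed jar hits it; one leaning back towards the low end by 30 to 45 degrees clears it
- bridge: the sensor bridge as a whole (fixed); origin and axes as those of the feeder
- queued_vial: small vial of the right size, amber with white cap, 30 mm in diameter, 58 mm long, lying in the chute further uphill, its base 166 mm up the slope from the throat point; origin at its centre, x axis from base to cap. It must stay there
- tray: low steel reject tray, fixed, 236 x 126 mm outside, walls and floor 4 mm, rim 22 mm above the table; a wall across its middle makes two compartments of 112 x 118 mm side by side along its x axis. Origin under its centre; x along its length. It stands left or right of the feeder
- tray_free (a point): middle of the floor of the empty compartment (on the tray's -x side, nearer to the robot), 5 mm above the table
- reject_vial: small vial (30 x 58 mm) standing in the tray's other compartment; origin at its centre
- tube_rack: white rack of tubes, 200 x 100 x 74 mm, fixed, on the other side of the feeder from the tray; origin under its centre
- vial_a: small vial (30 x 58 mm) standing on the table; origin at its centre
- vial_b: another such vial standing on the table; origin at its centre
- beaker: glass beaker, 70 mm wide, 85 mm tall; origin under its centre
- spatula: steel spatula, 180 mm long, lying flat on the table at the left
- reagent: clear plastic reagent bottle, 60 mm wide, 130 mm tall; origin under its centre

How it is judged:
By the outcome, as a careful person would: the job done as asked, in the order asked, and still so for the second after the job is handed in, with the robot touching nothing.
It also fails if it takes over 69 s, if anything falls off the work surface, if the arm or the gripper's body presses on something with over 40 N, if the wrist force passes 120 N, or if a joint passes its speed limit or range.

## Working session

There is one attempt and no reset: what is moved stays moved. The work goes in short steps, each a Python script; the robot and the scene stay as the last script left them, time stands still between calls to the robot, and variables do not carry over. Pictures are saved under pics/ and viewed, at most 10 in all, crops included, and the job is handed in when it is done.

```bash
ls; mkdir -p pics; cat > h.py <<'E'
import numpy as np, cv2
from bench import *
from scipy.spatial.transform import Rotation as R
def ray(im,rc):
    K=np.array(im["intrinsics"],float);T=np.array(im["extrinsics"],float)
    p=cv2.undistortPoints(np.array([[[rc[1],rc[0]]]],float),K,np.array([im["k1"],0,0,0.]))[0,0]
    d=T[:3,:3]@np.array([p[0],-p[1],-1.]);return T[:3,3],d/np.linalg.norm(d)
def proj(im,P):
    K=np.array(im["intrinsics"],float);T=np.array(im["extrinsics"],float)
    c=np.linalg.inv(T)@np.append(P,1); a=np.array([c[0],-c[1]])/-c[2]; a=a*(1+im["k1"]*(a@a))
    return np.array([K[1,1]*a[1]+K[1,2],K[0,0]*a[0]+K[0,2]])
def onz(im,rc,z):
    o,d=ray(im,rc);return o+d*(z-o[2])/d[2]
def tri(rays):
    A=sum(np.eye(3)-np.outer(d,d) for o,d in rays);b=sum((np.eye(3)-np.outer(d,d))@o for o,d in rays)
    X=np.linalg.solve(A,b);return X,[np.linalg.norm(np.cross(X-o,d)) for o,d in rays]
E
python3 - <<'E'
from h import *
np.set_printoptions(precision=1,suppress=True)
ims={n:get_image(n) for n in("side","top")}
for n,im in ims.items(): cv2.imwrite(f"pics/{n}0.png",im["frame"]);print(n,np.array(im["extrinsics"])[:3])
for q in "jar jar_base feeder throat lip_end bridge_edge bridge queued_vial tray tray_free reject_vial tube_rack vial_a beaker reagent".split():
    b={}
    for n,im in ims.items():
        r=spot_point(im,q);b[n]=r
        print(q,n,[(np.round(x["centre"],1).tolist(),round(x["score"],2)) for x in r[:3]])
    if all(b.values()): print("   ",*tri([ray(ims[n],b[n][0]["centre"]) for n in b]))
E
```

```text
pics
side [[ -0.8   0.3  -0.5  -9.9]
 [ -0.6  -0.4   0.7 863.6]
 [  0.    0.9   0.5 753.7]]
top [[  -0.     1.    -0.1  448.2]
 [  -1.    -0.    -0.   -15.5]
 [  -0.     0.1    1.  1410.2]]
jar side []
jar top [([209.1, 298.5], 0.74), ([220.2, 419.5], 0.4)]
jar_base side [([264.7, 200.0], 0.66)]
jar_base top [([214.2, 306.9], 0.89)]
    [ 745.   -16.9 -112.3] [np.float64(150.63489378918288), np.float64(150.63489378918297)]
feeder side []
feeder top [([221.9, 274.3], 0.56)]
throat side []
throat top [([217.8, 305.6], 0.96)]
lip_end side []
lip_end top [([213.1, 284.7], 0.79)]
bridge_edge side []
bridge_edge top [([209.0, 278.9], 0.8)]
bridge side []
bridge top []
queued_vial side []
queued_vial top [([215.1, 240.5], 0.58)]
tray side [([316.1, 218.1], 0.71)]
tray top [([238.4, 162.7], 0.77)]
    [567.5 299.9 -15.5] [np.float64(3.7859588200029566), np.float64(3.7859588200030725)]
tray_free side [([322.6, 236.7], 0.91), ([256.0, 200.9], 0.31)]
tray_free top [([256.1, 158.6], 0.79)]
    [510.9 303.7  -0.6] [np.float64(2.6426753066716424), np.float64(2.642675306671669)]
reject_vial side [([283.4, 209.9], 0.7)]
reject_vial top [([212.5, 169.3], 0.5)]
    [629.8 266.4  38.7] [np.float64(2.904678798443247), np.float64(2.9046787984430877)]
tube_rack side [([213.2, 335.6], 0.86)]
tube_rack top [([237.0, 371.5], 0.9)]
    [ 562.5 -297.     0.1] [np.float64(3.9603178715797283), np.float64(3.9603178715795124)]
vial_a side [([266.4, 196.6], 0.62), ([254.2, 198.5], 0.52)]
vial_a top [([169.6, 202.5], 0.52), ([181.6, 185.6], 0.48)]
    [764.7 183.2 -19.5] [np.float64(1.2398612105909195), np.float64(1.2398612105909843)]
beaker side []
beaker top [([173.4, 338.6], 0.67)]
reagent side [([192.5, 343.3], 0.47)]
reagent top [([221.0, 420.5], 0.62)]
    [ 605.6 -434.7    8.8] [np.float64(4.499107907569131), np.float64(4.499107907569301)]
```

```bash
python3 - <<'E'
import cv2,numpy as np
a=cv2.imread("pics/side0.png");b=cv2.imread("pics/top0.png")[130:330,130:450]
cv2.imwrite("pics/s1.png",a);cv2.imwrite("pics/t1.png",cv2.resize(b,None,fx=2.5,fy=2.5,interpolation=cv2.INTER_CUBIC))
E
```

```text
(no output)
```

View pics/s1.png

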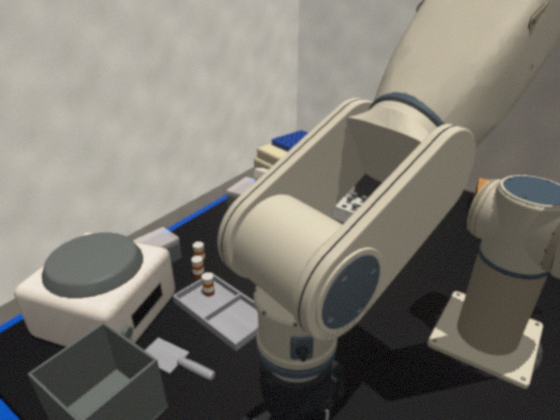

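View pics/t1.png

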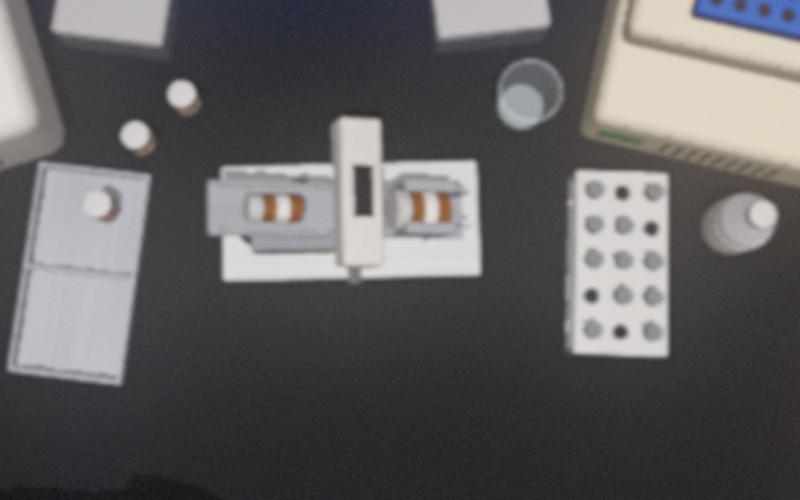

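```bash
python3 - <<'E'
from h import *
np.set_printoptions(precision=1,suppress=True)
s=observe();print(s["time"],s["tcp_rot"])
p=s["eef_pos"];line_to([p[0],p[1],420],vel=250)
q=list(observe()["q"]);q[0]=-0.75;move_joints(q)
gripper_to(0)
s=observe();print(s["time"],s["eef_pos"],s["tcp_rot"])
ims={n:get_image(n) for n in("side","top")}
for n,im in ims.items(): cv2.imwrite(f"pics/{n}1.png",im["frame"])
for q in "jar jar_base feeder throat lip_end bridge_edge queued_vial tray tray_free tube_rack".split():
    b={}
    for n,im in ims.items():
        r=spot_point(im,q);b[n]=r
        print(q,n,[(np.round(x["centre"],1).tolist(),round(x["score"],2)) for x in r[:2]])
    if all(b.values()): print("   ",*tri([ray(ims[n],b[n][0]["centre"]) for n in b]))
b=ims["side"]["frame"][120:300,200:460]
cv2.imwrite("pics/s2.png",cv2.resize(b,None,fx=3,fy=3,interpolation=cv2.INTER_CUBIC))
E
```

```text
1.6 [0.4 3.1 0. ]
6.9417 [ 464.7 -416.8  418.4] [-2.9 -1.3  0. ]
jar side [([209.0, 288.9], 0.75), ([209.5, 296.6], 0.23)]
jar top [([213.8, 297.4], 0.73)]
    [617.5 -84.5  98. ] [np.float64(2.095070674006735), np.float64(2.0950706740067795)]
jar_base side [([211.1, 294.0], 0.64)]
jar_base top [([214.3, 309.0], 0.54)]
    [ 619.1 -116.8   74.7] [np.float64(2.565787893370459), np.float64(2.5657878933706324)]
feeder side [([251.0, 275.5], 0.8)]
feeder top [([219.7, 270.4], 0.77), ([173.2, 334.5], 0.52)]
    [616.2 -12.3 -16.4] [np.float64(2.132909173670374), np.float64(2.132909173670402)]
throat side [([211.9, 294.2], 0.59)]
throat top [([217.3, 302.4], 0.77)]
    [608.7 -99.   84. ] [np.float64(0.9831998291815), np.float64(0.9831998291816639)]
lip_end side [([220.3, 284.4], 0.75)]
lip_end top [([216.0, 285.6], 0.57)]
    [614.2 -54.2  74. ] [np.float64(1.121335290148516), np.float64(1.1213352901483726)]
bridge_edge side []
bridge_edge top [([209.1, 278.0], 0.67)]
queued_vial side [([219.2, 258.8], 0.51)]
queued_vial top [([215.0, 238.7], 0.58)]
    [612.3  69.6 139.5] [np.float64(3.2789436721596963), np.float64(3.278943672159602)]
tray side [([310.0, 221.9], 0.79)]
tray top [([239.1, 162.6], 0.64)]
    [561.7 294.1   4.4] [np.float64(1.1031569476349277), np.float64(1.1031569476349274)]
tray_free side [([320.8, 239.5], 0.75)]
tray_free top [([258.4, 160.4], 0.59), ([212.0, 298.1], 0.24)]
    [505.  298.1   4. ] [np.float64(1.5267122094363577), np.float64(1.5267122094362382)]
tube_rack side [([214.2, 335.3], 0.58)]
tube_rack top [([236.3, 373.0], 0.77)]
    [ 565.6 -302.6   -7.7] [np.float64(4.509469411328751), np.float64(4.509469411328753)]
```

View pics/s2.png

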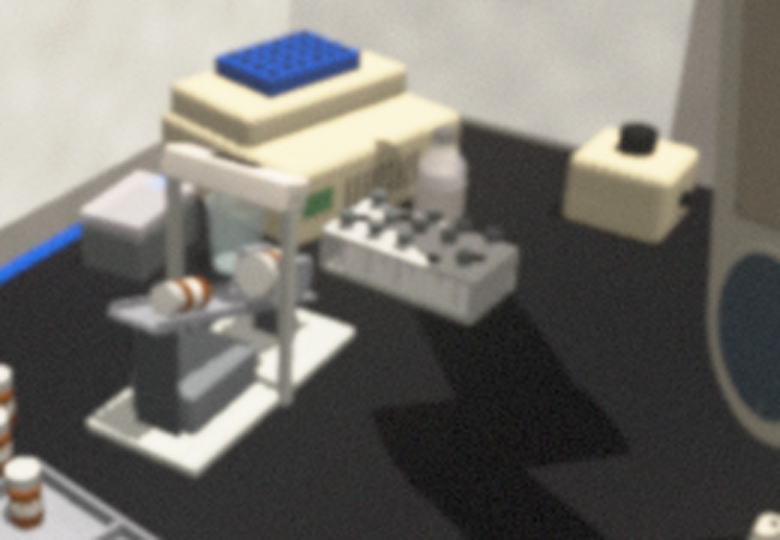

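```bash
cat > fit.py <<'E'
from h import *
from scipy.optimize import least_squares
np.set_printoptions(precision=1,suppress=True)
c,s_=np.cos(np.radians(20)),np.sin(np.radians(20))
def frame(yaw):
    ex=np.array([np.cos(yaw),np.sin(yaw),0]);z=np.array([0,0,1.]);return ex,c*ex+s_*z,-s_*ex+c*z
S={"jar":(37,22),"jar_base":(6,22),"throat":(0,0),"lip_end":(59,0),"bridge_edge":(122,110),"queued_vial":(195,15)}
obs=[];tr=[]
for k in range(4):
    ims={n:get_image(n) for n in("side","top")}
    for n,im in ims.items():
        for q in list(S)+["tray_free","tray"]:
            r=spot_point(im,q)
            if r and r[0]["score"]>.4:(obs if q in S else tr).append((q,n,im,np.array(r[0]["centre"])))
T=ims["top"]
cor=[onz(T,(130+y/2.5,130+x/2.5),12) for x,y in[(222,166),(477,160),(481,276),(222,281)]]
print("plate corners",*cor)
f=np.mean(cor,0);u=cor[0]-cor[1]+cor[3]-cor[2];yaw0=np.arctan2(u[1],u[0]);print("plate",f,yaw0)
def res(p):
    ex,u,n=frame(p[3]);o=[]
    for q,cam,im,rc in obs:
        a,b=S[q];o+=list(proj(im,p[:3]+a*u+b*n)-rc)
    return np.append(o,(p[3]-yaw0)/0.01)
r=least_squares(res,[613,-105,65,yaw0],loss="soft_l1",x_scale=[10,10,10,.1])
print(r.x[:3],r.x[3],"cov",np.sqrt(np.diag(np.linalg.inv(r.jac.T@r.jac))))
e=res(r.x)[:-1].reshape(-1,2)
for q in S:
  for cam in("side","top"):
    i=[k for k,o in enumerate(obs) if o[0]==q and o[1]==cam]
    if i: print(q,cam,e[i].mean(0),len(i))
for q in("tray","tray_free"): print(q,*tri([ray(im,rc) for a,cam,im,rc in tr if a==q][:]))
for k in range(4):
    pass
cv2.imwrite("pics/top2.png",T["frame"])
ex,u,n=frame(r.x[3]);P=r.x[:3]
vis=[]
for cam,(r0,r1,c0,c1) in(("top",(180,260,200,340)),("side",(160,280,220,320))):
    im=ims[cam];z=5 if cam=="top" else 6
    F=cv2.resize(im["frame"][r0:r1,c0:c1],None,fx=z,fy=z,interpolation=cv2.INTER_CUBIC)
    pts=[P+a*u+b*n for a,b in S.values()]
    w=np.cross(n,u)
    pts+=[P+a*u+k*w+42*n for a in(3,59) for k in(-28,28)]
    pts+=[P+a*u+k*w+b*n for a in(122,164) for k in(-66,66) for b in(140,)]
    for X in pts:
        y,x=proj(im,X);cv2.circle(F,(int((x-c0+.5)*z),int((y-r0+.5)*z)),3,(0,255,0),-1)
    cv2.imwrite(f"pics/fit_{cam}.png",F)
E
python3 fit.py
```

```text
plate corners [680.  132.6  12. ] [ 682.5 -157.8   12. ] [ 550.4 -158.6   12. ] [548.8 132.7  12. ]
plate [615.4 -12.8  12. ] 1.5779432479178808
[ 616.8 -109.3   61.4] 1.5781700873895221 cov [0.9 0.8 1.4 0. ]
jar side [ 0.9 -0.3] 4
jar top [ 1.9 -0.4] 4
jar_base side [-4.4  3.4] 4
jar_base top [-0.7  0.2] 4
throat side [ 2.8 -0.7] 4
throat top [-0.5 -0.7] 4
lip_end side [ -1.  -11.8] 4
lip_end top [0.3 0.1] 4
bridge_edge side [-0.5 -0.1] 4
bridge_edge top [0.  0.1] 4
queued_vial side [0.8 1.1] 4
queued_vial top [-1.4  1.1] 4
tray [566.4 294.7  -8.7] [np.float64(1.5173300239878913), np.float64(5.661864004783239), np.float64(2.963656898547618), np.float64(2.8311588192151103), np.float64(3.0053791065733217), np.float64(2.234485927879636), np.float64(4.679015241787478), np.float64(7.308497269568948)]
tray_free [506.5 297.9   3.1] [np.float64(8.21886418689627), np.float64(8.773655197284034), np.float64(0.8131958432530043), np.float64(5.666309933352002), np.float64(5.2101469427094305), np.float64(2.0082015686334054), np.float64(1.0121355652654882)]
```

View pics/fit_top.png

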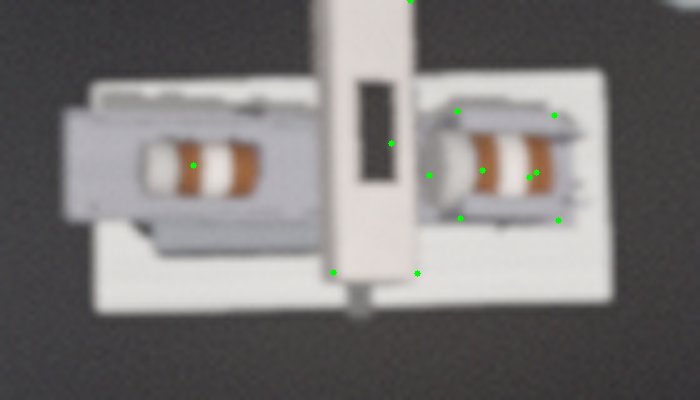

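View pics/fit_side.png

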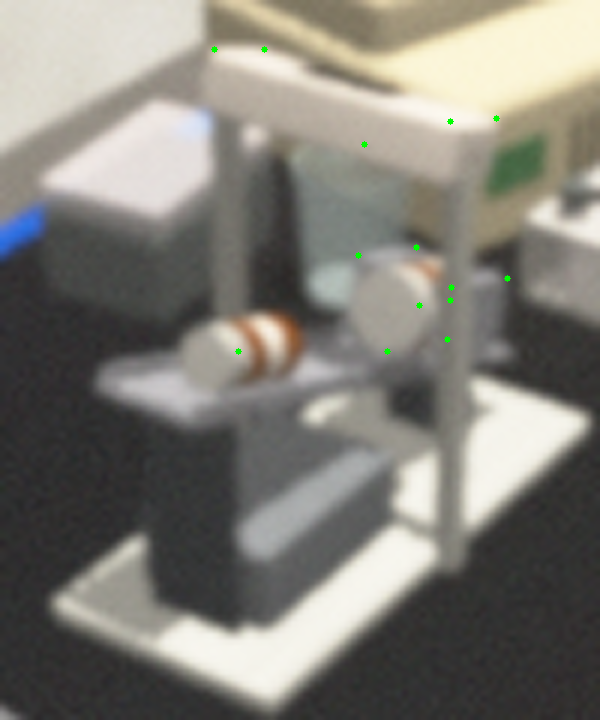

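```bash
cat > g.py <<'E'
from h import *
np.set_printoptions(precision=2,suppress=True)
c,s_=np.cos(np.radians(20)),np.sin(np.radians(20))
P0=np.array([616.8,-109.3,61.4]);yaw=1.578
ex=np.array([np.cos(yaw),np.sin(yaw),0]);U=c*ex+s_*np.array([0,0,1]);N=-s_*ex+c*np.array([0,0,1]);W=np.cross(N,U)
def pt(s,n,w=0): return P0+s*U+n*N+w*W
def rot(phi,along,sgn=1):
    phi=np.radians(phi);z=np.sin(phi)*U-np.cos(phi)*N
    y=sgn*((np.cos(phi)*U+np.sin(phi)*N) if along else W)
    return R.from_matrix(np.c_[np.cross(y,z),y,z]).as_rotvec()
def push(sc,nc,phi=15,t=14.5):  # TCP for front lower corner at (sc,nc)
    f=np.radians(phi)
    return pt(sc-11*np.sin(f)-t*np.cos(f),nc+11*np.cos(f)-t*np.sin(f))
E
python3 - <<'E'
from g import *
for sg in(1,-1):
    print("push",sg,[inverse_kinematics(push(s,n),rot(15,1,sg)) for s,n in((-5,110),(-5,20),(66,20))])
    for lean in(35,40,45):
        r=rot(lean-20,0,sg); print("grasp",sg,lean,[inverse_kinematics(pt(97,n),r) for n in(27,)])
        r2=(R.from_rotvec(-np.radians(20)*W*1)*R.from_rotvec(r))
        for q in(r2,(R.from_rotvec(np.radians(20)*W)*R.from_rotvec(r))):
            print("  place",q.as_matrix()[:,2],inverse_kinematics([506,297,31],q.as_rotvec()))
print(U,N,W)
E
```

```text
push 1 [array([-0.51,  0.69,  1.51,  0.54,  1.32, -2.33]), array([-0.48,  0.78,  1.56,  0.58,  1.18, -2.39]), array([-0.39,  0.72,  1.63,  0.62,  1.14, -2.33])]
grasp 1 35 [array([-0.32,  0.68,  1.66,  0.65,  1.12,  2.43])]
  place [-0.01  0.82 -0.57] [0.09 0.86 1.95 1.42 0.97 1.98]
  place [-0.    0.26 -0.97] None
grasp 1 40 [array([-0.35,  0.71,  1.65,  0.71,  1.18,  2.37])]
  place [-0.01  0.87 -0.5 ] [0.07 0.9  1.94 1.46 1.06 1.91]
  place [-0.    0.34 -0.94] None
grasp 1 45 [array([-0.38,  0.74,  1.64,  0.77,  1.24,  2.32])]
  place [-0.01  0.91 -0.42] [0.04 0.95 1.93 1.48 1.14 1.86]
  place [-0.    0.42 -0.91] None
push -1 [array([-0.51,  0.69,  1.51,  0.54,  1.32,  0.81]), array([-0.48,  0.78,  1.56,  0.58,  1.18,  0.75]), array([-0.39,  0.72,  1.63,  0.62,  1.14,  0.81])]
grasp -1 35 [array([-0.32,  0.68,  1.66,  0.65,  1.12, -0.72])]
  place [-0.01  0.82 -0.57] [ 0.09  0.86  1.95  1.42  0.97 -1.16]
  place [-0.    0.26 -0.97] [ 0.39  0.66  1.89  0.48  0.54 -0.02]
grasp -1 40 [array([-0.35,  0.71,  1.65,  0.71,  1.18, -0.77])]
  place [-0.01  0.87 -0.5 ] [ 0.07  0.9   1.94  1.46  1.06 -1.23]
  place [-0.    0.34 -0.94] [ 0.35  0.67  1.91  0.67  0.55 -0.23]
grasp -1 45 [array([-0.38,  0.74,  1.64,  0.77,  1.24, -0.82])]
  place [-0.01  0.91 -0.42] [ 0.04  0.95  1.93  1.48  1.14 -1.28]
  place [-0.    0.42 -0.91] [ 0.31  0.68  1.92  0.85  0.57 -0.43]
[-0.01  0.94  0.34] [ 0.   -0.34  0.94] [-1.   -0.01  0.  ]
```

```bash
python3 - <<'E'
from g import *
r=rot(15,1,-1)
move_pose(push(-6,120),r)
print(line_to(push(-6,20),vel=90,threshold=6), observe()["ft_force"])
print(line_to(push(3,20),vel=30,threshold=6), observe()["ft_force"])
hit=line_to(push(40,20),vel=30,threshold=12)
s=observe();print(hit,s["time"],s["ft_force"],(s["eef_pos"]-push(40,20))@U)
ims={n:get_image(n) for n in("side","top")}
out=[]
for cam,(r0,r1,c0,c1) in(("top",(180,260,220,340)),("side",(180,260,240,340))):
    F=ims[cam]["frame"][r0:r1,c0:c1];out.append(cv2.resize(F,(480 if cam=="top" else 400,320),interpolation=cv2.INTER_CUBIC))
    cv2.imwrite(f"pics/{cam}_p.png",ims[cam]["frame"])
cv2.imwrite("pics/p1.png",np.hstack(out)[:, :880][:, :800])
E
```

```text
False [-0.22  0.   -0.62]
False [-0.79 -0.2   0.02]
False 16.1333 [-0.09 -0.53  0.43] -0.01628721985874565
```

View pics/p1.png

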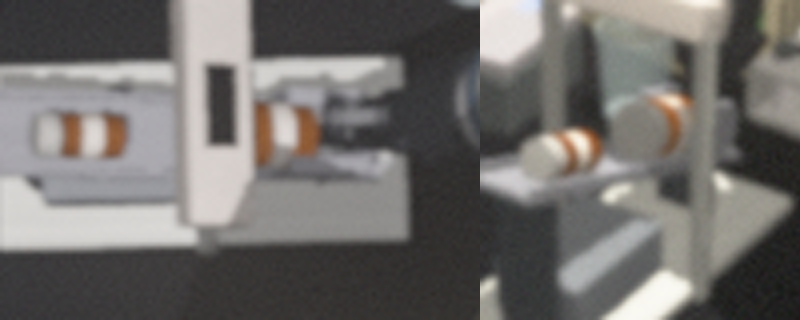

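```bash
python3 - <<'E'
from g import *
print(line_to(push(71,20),vel=30,threshold=15),observe()["ft_force"])
line_to(push(60,22),vel=80); line_to(push(20,140),vel=150)
gripper_to(85)
ims={n:get_image(n) for n in("side","top")}
import cv2
out=[]
for cam,(r0,r1,c0,c1) in(("top",(190,250,230,330)),("side",(180,260,240,340))):
    F=ims[cam]["frame"][r0:r1,c0:c1];out.append(cv2.resize(F,(500 if cam=="top" else 300,300 if cam=="top" else 300),interpolation=cv2.INTER_CUBIC))
    cv2.imwrite(f"pics/{cam}_q.png",ims[cam]["frame"])
    for q in("jar","jar_base","queued_vial"): print(cam,q,[(x["centre"],x["score"]) for x in spot_point(ims[cam],q)[:2]])
    for b in(58,62,66,70): print(cam,b,"base",proj(ims[cam],pt(b,22)),"basetop",proj(ims[cam],pt(b,44)),"labelmid/centre",proj(ims[cam],pt(b+31,22)))
cv2.imwrite("pics/p2.png",np.hstack(out));print(observe()["time"])
E
```

```text
False [ 0.41  0.25 -0.56]
top jar [([184.9, 184.3], 0.53), ([209.9, 274.8], 0.4)]
top jar_base [([215.5, 285.9], 0.7), ([168.1, 200.2], 0.26)]
top queued_vial []
top 58 base [213.47 288.7 ] basetop [212.39 291.85] labelmid/centre [213.19 277.75]
top 62 base [213.43 287.3 ] basetop [212.35 290.43] labelmid/centre [213.15 276.32]
top 66 base [213.4  285.89] basetop [212.32 289.01] labelmid/centre [213.12 274.9 ]
top 70 base [213.36 284.48] basetop [212.28 287.58] labelmid/centre [213.08 273.47]
side jar [([213.1, 280.3], 0.78)]
side jar_base [([214.1, 283.5], 0.77)]
side queued_vial [([221.7, 257.9], 0.74)]
side 58 base [211.06 285.78] basetop [204.07 287.27] labelmid/centre [212.02 280.29]
side 62 base [211.18 285.09] basetop [204.17 286.58] labelmid/centre [212.15 279.57]
side 66 base [211.3  284.39] basetop [204.27 285.88] labelmid/centre [212.27 278.84]
side 70 base [211.42 283.69] basetop [204.38 285.18] labelmid/centre [212.4  278.11]
19.875
```

View pics/p2.png

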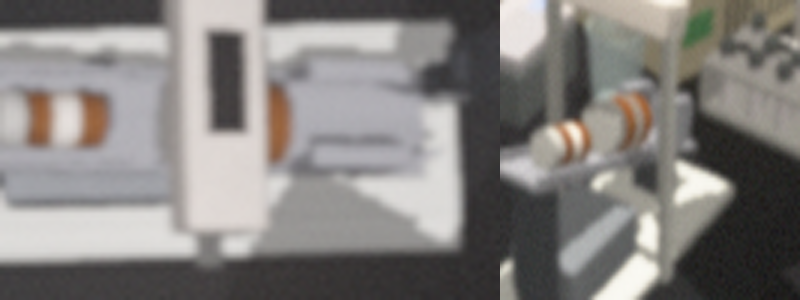

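```bash
python3 - <<'E'
from g import *
r=rot(25,0,-1);f=np.radians(25)
def tcp(s,n,w=3,back=0): d=8-back; return pt(s+d*np.sin(f),n-d*np.cos(f),w)
move_pose(tcp(96,27,back=160),r)
print(line_to(tcp(96,27,back=40),vel=150,threshold=8),observe()["ft_force"])
print(line_to(tcp(96,27),vel=50,threshold=5),observe()["ft_force"])
gripper_to(30,grip_force=35)
s=observe();print(s["time"],s["opening"],s["finger_force"],s["ft_force"],s["eef_pos"]-tcp(96,27))
ims={n:get_image(n) for n in("side","top")}
out=[]
for cam,(r0,r1,c0,c1) in(("top",(190,250,230,330)),("side",(170,260,240,340))):
    out.append(cv2.resize(ims[cam]["frame"][r0:r1,c0:c1],(400,400 if cam=="side" else 240),interpolation=cv2.INTER_CUBIC))
out[0]=np.vstack([out[0],np.zeros((160,400,3),np.uint8)])
cv2.imwrite("pics/p3.png",np.hstack(out))
E
```

```text
False [-0.5   0.16 -0.01]
False [-0.9   0.09  0.44]
23.675 42.642462771914474 35.55031748721376 [-0.75 -2.14  2.45] [ 0.21 -0.35  0.32]
```

View pics/p3.png

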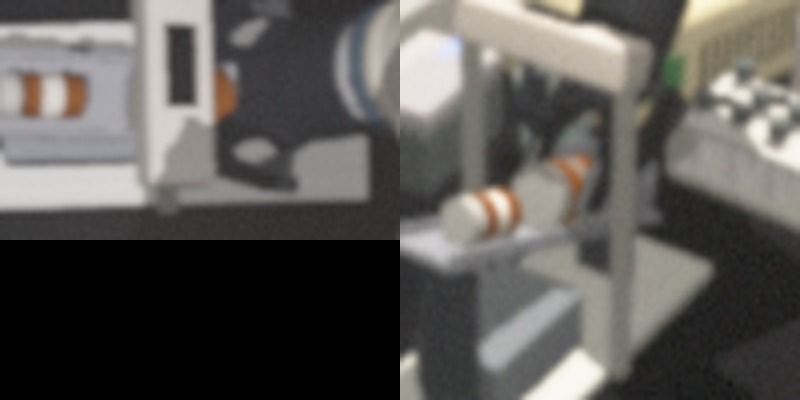

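```bash
python3 - <<'E'
from g import *
f=np.radians(25)
def tcp(s,n,w=3,back=0): d=8-back; return pt(s+d*np.sin(f),n-d*np.cos(f),w)
gripper_to(75)
print(line_to(tcp(96,23.5),vel=30,threshold=5),observe()["ft_force"])
gripper_to(30,grip_force=35)
s=observe();print(s["time"],s["opening"],s["finger_force"],s["ft_force"])
E
```

```text
False [-0.05 -0.03 -0.03]
24.85 42.799348493056726 35.800463415216655 [-1.63 -1.94  1.99]
```

```bash
cat > g2.py <<'E'
from g import *
f=np.radians(25)
def tcp(s,n,w=3,back=0): d=8-back; return pt(s+d*np.sin(f),n-d*np.cos(f),w)
E
python3 - <<'E'
from g2 import *
line_to(tcp(95,30),vel=30)
s=observe();print(s["opening"],s["finger_force"],s["ft_force"])
line_to(tcp(91,75),vel=60)
s=observe();print(s["time"],s["opening"],s["finger_force"],s["ft_force"])
ims={n:get_image(n) for n in("side","top")}
out=[]
for cam,(r0,r1,c0,c1) in(("top",(190,250,230,330)),("side",(170,260,240,340))):
    out.append(cv2.resize(ims[cam]["frame"][r0:r1,c0:c1],(400,400 if cam=="side" else 240),interpolation=cv2.INTER_CUBIC))
out[0]=np.vstack([out[0],np.zeros((160,400,3),np.uint8)])
cv2.imwrite("pics/p4.png",np.hstack(out))
E
```

```text
42.82812576049401 35.64600307348883 [ 0.37  0.41 -0.91]
26.1167 42.88764954000708 35.64645471051335 [-0.43 -0.41 -1.19]
```

View pics/p4.png

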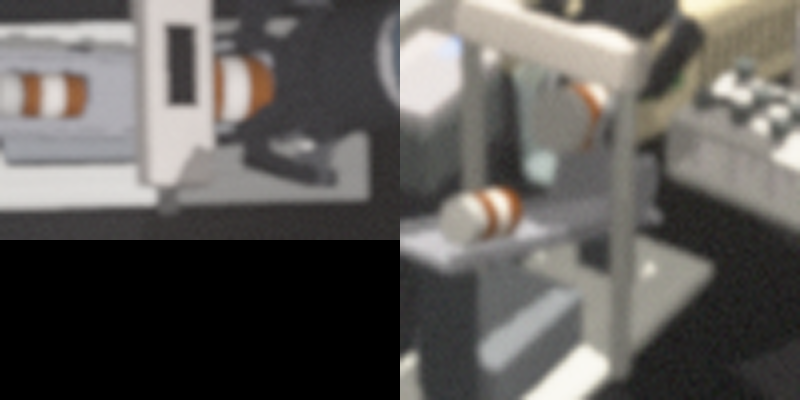

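```bash
python3 - <<'E'
from g2 import *
im=get_image("top")
t0=cv2.imread("pics/top0.png")
cor=[onz(im,(130+y/2.5,130+x/2.5),22) for x,y in[(30,268),(137,273),(122,383),(10,370)]]
print("comp centre",np.mean(cor,0),cor)
line_to(tcp(-20,85),vel=120)
p=observe()["eef_pos"];line_to([p[0],p[1],335],vel=200)
r2=(R.from_rotvec(np.radians(20)*W)*R.from_rotvec(rot(25,0,-1))).as_rotvec()
print(inverse_kinematics([508,300,335],r2),inverse_kinematics([508,300,30],r2))
p=observe()["eef_pos"];line_to([590,-60,350],vel=150,attitude=r2)
line_to([508,300,340],vel=200)
s=observe();print(s["time"],s["opening"],s["ft_force"],s["eef_pos"])
ims={n:get_image(n) for n in("side","top")}
for q in("jar","jar_base"):
    b=[(n,spot_point(ims[n],q)) for n in ims];print(q,[(n,x[:1]) for n,x in b])
    if all(x for n,x in b):print(tri([ray(ims[n],x[0]["centre"]) for n,x in b]))
for q in("tray_free","tray"):
    for n in ims:
        x=spot_point(ims[n],q)
        if x:print(q,n,x[0]["score"],onz(ims[n],x[0]["centre"],5 if q=="tray_free" else 0))
E
```

```text
comp centre [503.1  296.37  22.  ] [array([565.55, 347.75,  22.  ]), array([558.29, 227.09,  22.  ]), array([436.4 , 242.76,  22.  ]), array([452.17, 367.88,  22.  ])]
[0.31 0.22 1.76 0.48 1.07 0.09] [ 0.31  0.68  1.92  0.85  0.57 -0.43]
31.3083 42.99317507448068 [ 0.1  -0.42 -1.26] [508.26 299.39 339.94]
jar [('side', [{'centre': [196.8, 231.7], 'score': 0.98}]), ('top', [{'centre': [248.7, 121.0], 'score': 0.64}])]
(array([508.35, 303.28, 346.57]), [np.float64(6.947353441432786), np.float64(6.947353441432714)])
jar_base [('side', [{'centre': [189.0, 240.9], 'score': 0.89}]), ('top', [{'centre': [256.6, 159.2], 'score': 0.45}])]
(array([509.64, 238.16, 332.17]), [np.float64(16.093161873587682), np.float64(16.09316187358746)])
tray_free side 0.72 [500.27 302.9    5.  ]
tray_free top 0.77 [512.19 301.12   5.  ]
tray side 0.87 [560.8  298.33   0.  ]
tray top 0.28 [531.5 463.6   0. ]
```

```bash
python3 - <<'E'
from g2 import *
Rz=R.from_euler("z",-6,degrees=True)
r2=(Rz*R.from_rotvec(np.radians(20)*W)*R.from_rotvec(rot(25,0,-1))).as_rotvec()
line_to([504,298,50],vel=150,attitude=r2)
pause(.3);print(observe()["ft_force"])
hit=line_to([504,298,16],vel=15,threshold=2.5)
s=observe();print(hit,s["time"],s["eef_pos"],s["ft_force"])
ims={n:get_image(n) for n in("side","top")}
F=[cv2.resize(ims["side"]["frame"][280:360,180:280],(400,320)),cv2.resize(ims["top"]["frame"][200:280,110:210],(400,320))]
cv2.imwrite("pics/p5.png",np.hstack(F))
E
```

```text
[-0.46 -0.04 -0.07]
True 35.9 [504.03 298.03  21.04] [-0.37 -1.64  4.95]
```

View pics/p5.png

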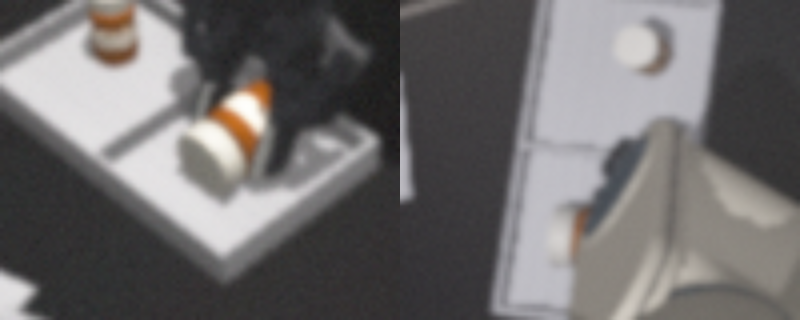

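```bash
python3 - <<'E'
from g2 import *
gripper_to(50);gripper_to(58);pause(.2);print(observe()["ft_force"])
p=observe()["eef_pos"];line_to([p[0],p[1],75],vel=60);line_to([p[0],p[1],300],vel=200)
q=list(observe()["q"]);q[0]=-0.3
line_to([430,100,420],vel=250)
ims={n:get_image(n) for n in("side","top")}
for q in("jar","queued_vial","reject_vial"):
    b=[spot_point(ims[n],q) for n in ims];print(q,[x[:2] for x in b])
    if all(b):print(tri([ray(ims[n],x[0]["centre"]) for n,x in zip(ims,b)]))
for n in ims: print(n,proj(ims[n],[504,298,27]),proj(ims[n],pt(195,15)))
print(observe()["time"])
a=cv2.imread("pics/top_q.png").astype(int);d=np.abs(ims["top"]["frame"].astype(int)-a).max(2)[195:235,225:258];print("vial diff",d.mean(),d.max())
E
```

```text
[0.75 0.06 0.11]
jar [[{'centre': [315.1, 238.0], 'score': 0.64}], [{'centre': [258.2, 157.1], 'score': 0.63}]]
(array([504.79, 302.38,  26.18]), [np.float64(1.5104659746540816), np.float64(1.510465974654162)])
queued_vial [[], [{'centre': [215.8, 237.5], 'score': 0.65}]]
reject_vial [[{'centre': [282.2, 211.0], 'score': 0.68}, {'centre': [267.3, 198.1], 'score': 0.64}], [{'centre': [210.9, 170.4], 'score': 0.46}]]
(array([632.58, 262.11,  38.89]), [np.float64(4.8927685946860295), np.float64(4.8927685946861645)])
side [313.84 238.79] [218.05 259.21]
top [258.9 158.9] [212.56 238.23]
40.55
vial diff 11.53560606060606 75
```

```bash
python3 -c "
from bench import *
pause(.3);print(job_done())"
```

```text
the job is handed in; nothing more can be done
None
```

The jar was pushed clear of the lips, lifted out and laid on its side in the empty compartment of the reject tray. I handed the job in at about 41 s of the 69 s allowed; the result itself was not reported back. I saw no sign of touching the bridge or moving the queued vial, but the only look at the vial after the placing was one top-camera detection, about where it was before.

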